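Load the medicine-round caddy

TASK

Load the caddy on the small trolley for the medicine round: stand the smaller dark bottle in the square holder, the larger white screw-cap bottle in the wide round holder, the smaller white screw-cap bottle in the six-sided holder and the taller dropper bottle in the narrow round holder, each upright on its holder's floor. Leave the larger dark bottle and the shorter dropper bottle standing where they are.

Things in the scene. Friction and masses are not known exactly. Their poses are not given: they have to be found in the camera images.
- small_dark_bottle: The smaller of the two dark medicine bottles, with a ribbed white screw cap: body 41 mm in diameter, 116 mm tall; the cap is 32 mm in diameter and spans 96 to 116 mm above the underside. About 0.14 kg. Origin: centre of its underside, z up when standing.
- tall_dropper: The taller of the two plain white dropper bottles: slim body 26 mm in diameter up to 86 mm above the underside, then a bulge 29 mm in diameter that tapers to a point; 120 mm tall. About 0.075 kg. Origin: centre of its underside, z up when standing.
- large_white_bottle: The larger of the two white medicine bottles with screw caps: body 43 mm in diameter, 119 mm tall; the ribbed cap is 35 mm in diameter and spans 103 to 119 mm above the underside. About 0.14 kg. Origin: centre of its underside, z up when standing.
- small_white_bottle: The smaller of the two white medicine bottles with screw caps: body 38 mm in diameter, 104 mm tall; the ribbed cap is 28 mm in diameter and spans 83 to 104 mm above the underside. About 0.14 kg. Origin: centre of its underside, z up when standing.
- large_dark_bottle: Look-alike that stays: the larger of the two dark bottles, with a tall smooth translucent overcap, 46 mm in diameter, 131 mm tall, loose. Origin: centre of its underside, z up when standing.
- short_dropper: Look-alike that stays: the shorter of the two white dropper bottles, 29 mm in diameter, 86 mm tall, loose. (A roll of tape, 25 mm high, and a blue jar, 53 mm high, also stand among the bottles, all at least 58 mm apart from centre to centre; a wire rail 62 mm above the top runs round the trolley.) Origin: centre of its underside, z up when standing.
- square_holder: Square holder, inside 57 x 57 mm, sides along its x and y axes. Fixed to the caddy; all four holders stand in one straight row, 66 mm from centre to centre, in any order, in a shallow grey tray (the caddy, 82 x 274 mm, lip 14 mm) on the mat of the small trolley. Origin: centre of its underside, z up, y along the row of holders. Floor 3 mm above the origin, rim 30 mm above it, walls 3 mm thick, white.
- six_sided_holder: Six-sided holder, inside 56 mm across the flats; two of the flats face along y. Fixed to the caddy; all four holders stand in one straight row, 66 mm from centre to centre, in any order, in a shallow grey tray (the caddy, 82 x 274 mm, lip 14 mm) on the mat of the small trolley. Origin: centre of its underside, z up, y along the row of holders. Floor 3 mm above the origin, rim 30 mm above it, walls 3 mm thick, white.
- wide_round_holder: Wide round holder, inside 58 mm in diameter. Fixed to the caddy; all four holders stand in one straight row, 66 mm from centre to centre, in any order, in a shallow grey tray (the caddy, 82 x 274 mm, lip 14 mm) on the mat of the small trolley. Origin: centre of its underside, z up, y along the row of holders. Floor 3 mm above the origin, rim 30 mm above it, walls 3 mm thick, white.
- narrow_round_holder: Narrow round holder, inside 44 mm in diameter. Fixed to the caddy; all four holders stand in one straight row, 66 mm from centre to centre, in any order, in a shallow grey tray (the caddy, 82 x 274 mm, lip 14 mm) on the mat of the small trolley. Origin: centre of its underside, z up, y along the row of holders. Floor 3 mm above the origin, rim 30 mm above it, walls 3 mm thick, white.

How it is judged:
By the outcome, as a careful person would: the job done as asked, in the order asked, and still so for the second after the job is handed in, with the robot touching nothing.
It also fails if it takes over 109 s, if anything falls off the work surface, if the arm or the gripper's body presses on something with over 40 N, if the wrist force passes 120 N, or if a joint passes its speed limit or range.

ROBOT

A 6-joint arm with a two-finger parallel gripper is mounted at the origin on a cart in front of the work surface, level with it; the furniture and walls round the work are solid. World frame = base frame: x ahead of the robot, y to its left, z up, the work surface at z = 0. Lengths are in m, angles in rad, forces in N, time in s.
With the tool pointing down it reaches from about 0.375 to 0.9 m from the base axis. Payload 3.1 kg.
Tool frame: the origin (TCP) lies midway between the tips of the shut fingers; the grasp point (between the pads) lies 19 mm behind it; z points along the fingers, y is the direction in which the jaws open and shut (so a half turn about z gives the same grasp; the last joint's range is limited). The gripper opens to 87 mm and grips with 3 to 60 N. Pads are 19 mm wide; open, the fingers measure 117 mm over their backs; the gripper's body (75 mm by 190 mm) begins 51 mm behind the grasp point.
Start: joints at [1.085, 0.527, 1.433, -0, 1.181, -0.178], TCP at [0.189, 0.596, 0.223] pointing down, gripper open.
Joint ranges: [-3.08, 3.08], [-0.75, 2.2], [0.22, 2.44], [-1.43, 4.57], [0, 2.65], [-2.85, 2.85]. Speed limits (rad/s): [2.79, 2.79, 3.14, 3.14, 3.14, 3.14].

INTERFACE

Orientations are given as [roll, pitch, yaw] about the fixed x, y, z axes, in that order (R = Rz(yaw) Ry(pitch) Rx(roll)).
In Python, from cell import observe, snapshot, calibration, job_done gives the robot as it stands.
- The arm moves only by the shell command python3 -m jog 'ROWS' [OPENING] [FORCE]. ROWS is JSON, a list of rows, each a list of 4 numbers: the shift along the tool's x, y, z in cm, then the turn about the tool's z in degrees. A call has 1 to 12 rows; each row is the pose to reach, as a shift and turn from the pose commanded when the call began, along the tool's axes at that moment; what a row does not reach only later rows make up. A row lasts 1/8 s, in which the tool goes at most 62.5 mm and 10.7 degrees, less where a joint would pass 70% of its speed; a pose out of reach is approached as far as the arm can. A call with a gripper value outside its range is refused whole. OPENING is the closure, from -1 (fully open) to 1 (shut), set as the call begins (- or left out, the last holds). The fingers move at their own pace and stop on an object; FORCE is the grip in N (left out, the last holds). Time passes only in rows, so rows that repeat a pose let the fingers close. It gives the time, the measured TCP pose, the force and the opening at its end, in the units of the state.
- observe(): the state, without advancing time (a new reading comes with each control period).
- snapshot(name): name is "scene" or "top" or "wrist"; returns (picture, depth): 420x560x3 uint8, blue, green, red; 420x560 float32, m along the optical axis (not along the pixel's ray), 0 where there is no reading.
- calibration(name): a dict with "mtx" (3x3 intrinsics, pixels), "eye" and "orientation" of the camera in the world; the wrist camera has in their place "T_tool_cam" (4x4, takes a point from camera to tool coordinates, whose origin is the TCP and whose axes are the flange's). Camera axes: x right, y up, looking along -z (the intrinsics and any distortion apply to the point x, -y, -z); pixel columns grow to the right and rows downward; lengths in m; the calibration is good to about 2 mm. The wrist camera is an equidistant fisheye: a pixel r from the principal point sees the ray r / f radians off the axis. A picture is of the moment at which its call begins: read the wrist's pose just before it. calibration takes no time and is no camera call.
- job_done(): hands the job in, once; it reports no verdict.
The state is a dict: "time": time; "q": joint angles; "dq": joint speeds; "joint_efforts": joint torques, N m; "ee_pos": TCP position; "orientation": TCP orientation; "wrist_force": force on the tool from outside, world axes, zero at the start; "moment": the same for the moment, N m; "finger_gap": finger opening in m.
Only numpy, scipy, OpenCV 4.12 (cv2) and the standard library are available. Lean on these libraries where they do the work, as an engineer would, in place of code of your own. Each camera call takes 0.05 s, during which the arm holds its last target.

## Working session

There is one attempt and no reset: what is moved stays moved. The work goes in short steps, Python scripts to look and compute and a shell command to move; the robot and the scene stay as the last step left them, time stands still between calls to the robot, and variables do not carry over. Pictures are saved under pics/ and viewed, and the job is handed in when it is done.

```bash
ls; mkdir -p pics; python3 - <<'E'
from cell import *
import cv2
print(observe())
for n in ("scene","top","wrist"):
    p,d=snapshot(n); cv2.imwrite(f"pics/{n}0.png",p); print(n,calibration(n))
    import numpy as np; np.save(f"{n}0.npy",d)
E
```

```text
pics
{'time': 0.0, 'q': array([ 1.08547911e+00,  5.28472673e-01,  1.43389189e+00,  7.17467763e-06,
        1.18137592e+00, -1.78504195e-01]), 'dq': array([ 5.51729692e-05,  3.83648543e-04, -9.28579022e-04, -4.81925022e-04,
        5.93815118e-04,  5.22295572e-04]), 'joint_efforts': array([ 4.46179674e-04, -4.40027583e+01, -1.76594174e+01,  6.33835117e-02,
        5.81221946e-02, -1.61950893e-04]), 'ee_pos': array([0.188394  , 0.59517294, 0.22157094]), 'orientation': array([-3.13948013e+00, -3.87889444e-04,  2.83477649e+00]), 'wrist_force': array([0.13461404, 0.76497945, 0.04138981]), 'moment': array([-0.03593899, -0.03216911,  0.02489162]), 'finger_gap': 0.08701119708915246}
scene {'mtx': array([[442.86864015,   0.        , 276.44746261],
       [  0.        , 442.86864015, 205.37293123],
       [  0.        ,   0.        ,   1.        ]]), 'eye': array([ 0.03511113, -0.21410959,  0.68698603]), 'orientation': array([ 0.74258447,  0.0142024 , -1.03199261])}
top {'mtx': array([[413.0667123 ,   0.        , 278.52875763],
       [  0.        , 413.0667123 , 213.90549251],
       [  0.        ,   0.        ,   1.        ]]), 'eye': array([0.41270819, 0.09309985, 0.89358085]), 'orientation': array([ 0.13479633, -0.00968433, -1.56577512])}
wrist {'mtx': array([[325.1922621 ,   0.        , 275.12688856],
       [  0.        , 325.1922621 , 206.22919392],
       [  0.        ,   0.        ,   1.        ]]), 'T_tool_cam': array([[-8.14459876e-04,  9.65124090e-01,  2.61791574e-01,
         7.07740916e-02],
       [ 9.99999557e-01,  6.62722684e-04,  6.67897314e-04,
        -1.73324537e-04],
       [ 4.71108573e-04,  2.61792002e-01, -9.65124202e-01,
        -1.62577943e-01],
       [ 0.00000000e+00,  0.00000000e+00,  0.00000000e+00,
         1.00000000e+00]])}
```

View pics/scene0.png

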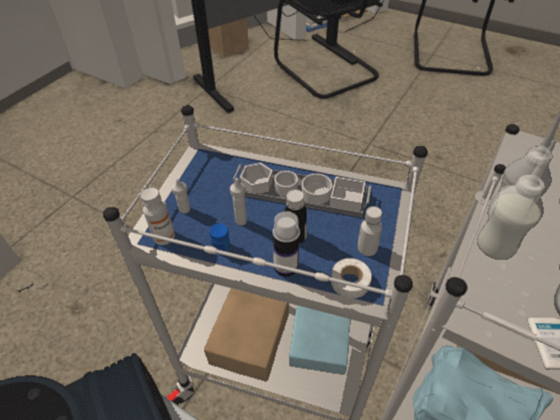

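View pics/top0.png

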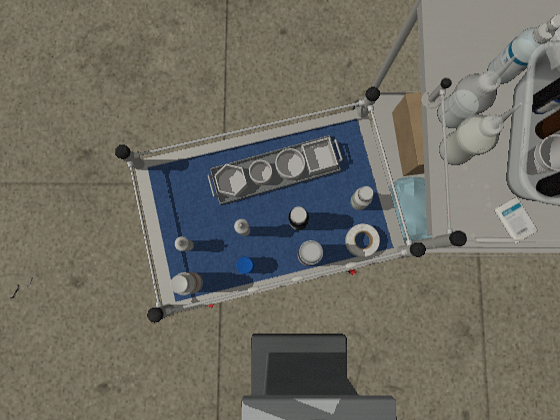

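View pics/wrist0.png

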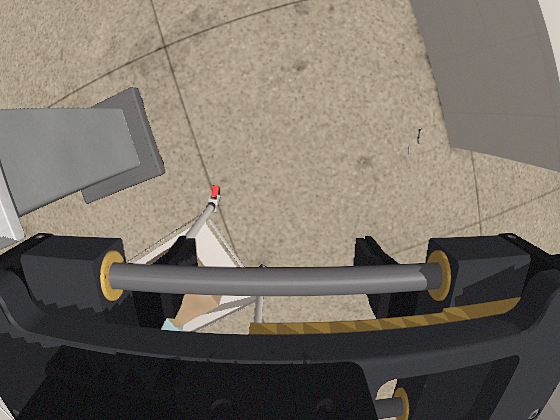

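```bash
cat > h.py <<'E'
import numpy as np
from scipy.spatial.transform import Rotation as R
from cell import calibration
def cloud(name,d):
    c=calibration(name);K=c['mtx'];Rm=R.from_euler('xyz',c['orientation']).as_matrix()
    v,u=np.mgrid[:420,:560]
    x=(u-K[0,2])/K[0,0]*d;y=(v-K[1,2])/K[1,1]*d
    return np.stack([x,-y,-d],-1)@Rm.T+c['eye']
E
python3 - <<'E'
from h import *
import cv2
p=cv2.imread('pics/top0.png');cv2.imwrite('pics/topc.png',cv2.resize(p[120:320,120:420],None,fx=2.66,fy=2.66,interpolation=cv2.INTER_CUBIC))
p=cv2.imread('pics/scene0.png');cv2.imwrite('pics/scenec.png',cv2.resize(p[130:320,100:440],None,fx=2.35,fy=2.35,interpolation=cv2.INTER_CUBIC))
d=np.load('top0.npy');P=cloud('top',d)
for n,(u,v) in dict(lw=(182,284),sw=(364,193),sd=(298,213),ld=(310,250),td=(240,225),sdr=(181,241),tape=(362,240),jar=(245,265)).items():
    w=P[v-14:v+15,u-14:u+15].reshape(-1,3); w=w[d[v-14:v+15,u-14:u+15].ravel()>0]
    w=w[(w[:,2]>.02)&(w[:,2]<.16)]; z=np.percentile(w[:,2],98); t=w[w[:,2]>z-.006]
    print(n,z.round(4),len(t),t.mean(0).round(4),((t.min(0)+t.max(0))/2).round(4),np.ptp(t,axis=0).round(3))
for n,(u,v) in dict(mat=(210,250),hex=(231,180),nar=(260,172),wide=(290,164),sq=(321,155)).items(): print(n,P[v,u].round(4))
E
```

```text
lw 0.1223 257 [0.3873 0.2697 0.1203] [0.387  0.2699 0.1211] [0.031 0.033 0.008]
sw 0.108 148 [ 0.563  -0.0834  0.1057] [ 0.5627 -0.0828  0.106 ] [0.026 0.025 0.006]
sd 0.1202 203 [0.5184 0.0487 0.1176] [0.5189 0.0482 0.118 ] [0.029 0.029 0.007]
ld 0.1354 362 [0.4486 0.0249 0.1328] [0.4486 0.0251 0.1334] [0.039 0.039 0.008]
td 0.1226 11 [0.4974 0.1581 0.121 ] [0.4973 0.1578 0.1204] [0.006 0.006 0.006]
sdr 0.0889 13 [0.4648 0.2782 0.0866] [0.4648 0.2775 0.0869] [0.006 0.007 0.007]
tape 0.0299 525 [ 0.4764 -0.091   0.027 ] [ 0.4763 -0.0906  0.0275] [0.059 0.06  0.007]
jar 0.0572 230 [0.4235 0.1541 0.0546] [0.4233 0.1547 0.055 ] [0.034 0.033 0.007]
mat [0.4545 0.2322 0.0007]
hex [0.6073 0.1895 0.0064]
nar [0.6254 0.1262 0.0076]
wide [0.6444 0.0604 0.0059]
sq [ 0.6652 -0.0082  0.0063]
```

View pics/topc.png

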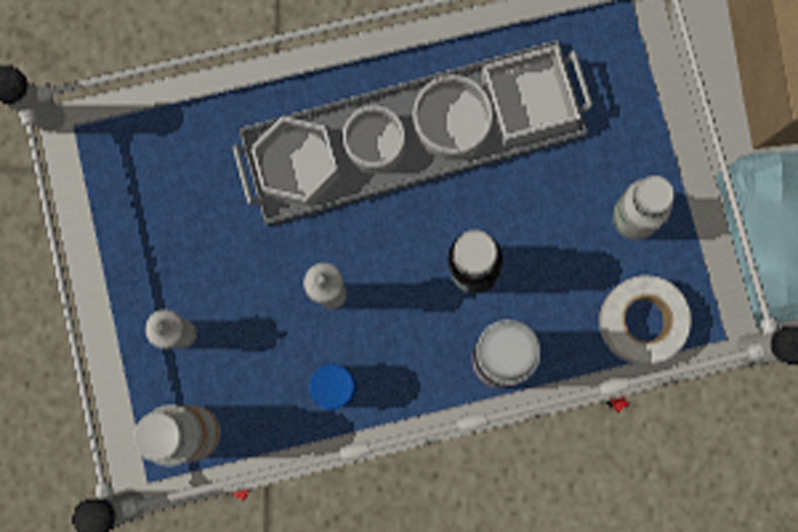

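View pics/scenec.png

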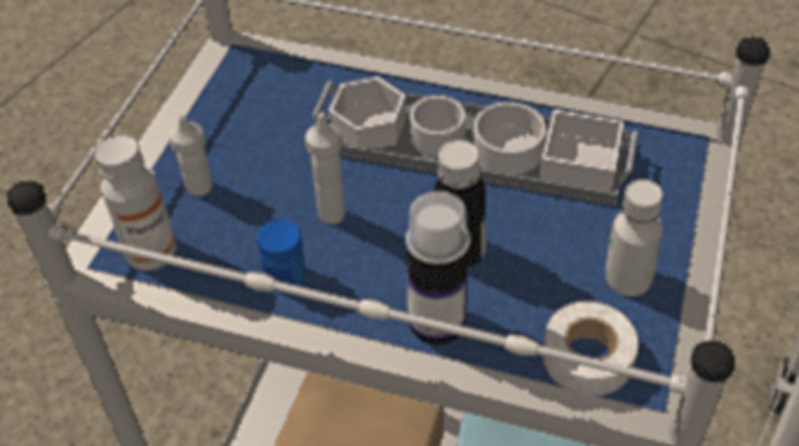

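```bash
python3 - <<'E'
from h import *
d=np.load('top0.npy');P=cloud('top',d)
m=(d>0)&(P[...,2]>.029)&(P[...,2]<.042)
v,u=np.nonzero(m); s=(u>205)&(u<350)&(v>130)&(v<205); v,u=v[s],u[s]
Q=P[v,u][:,:2]; print(len(Q))
import cv2
r=cv2.minAreaRect(Q.astype(np.float32)); print(r)
# per-holder bounding in row frame
for a in (np.radians(16),):
    pass
pts=np.array([[.6073,.1895],[.6254,.1262],[.6444,.0604],[.6652,-.0082]])
w,_=0,0
c=pts[0]-pts[3]; a=np.arctan2(c[1],c[0])
for it in range(3):
    e=np.array([np.cos(a),np.sin(a)]);f=np.array([e[1],-e[0]])
    cs=[]
    for p,h in zip(pts,(31,25,32,31.5)):
        L=(Q-p); A=L@e;B=L@f; k=(abs(A)<.034)&(abs(B)<.045)
        A,B=A[k],B[k]; c=p+e*(np.percentile(A,1)+np.percentile(A,99))/2+f*(np.percentile(B,1)+np.percentile(B,99))/2
        cs.append(c); print(c.round(4),k.sum(),np.ptp(A).round(3),np.ptp(B).round(3))
    pts=np.array(cs); dd=pts[0]-pts[3]; a=np.arctan2(dd[1],dd[0]); print(np.degrees(a),np.linalg.norm(np.diff(pts,axis=0),axis=1))
m=pts.mean(0);e=np.array([np.cos(a),np.sin(a)])
for k,n in zip((1.5,.5,-.5,-1.5),"hnws"): print(n,(m+k*.066*e).round(4))
E
```

```text
748
((0.6323167085647583, 0.09338732808828354), (0.0692070946097374, 0.28869128227233887), 17.136436462402344)
[0.6032 0.1883] 160 0.062 0.069
[0.6223 0.1252] 118 0.048 0.049
[0.642  0.0593] 193 0.068 0.064
[ 0.6623 -0.0092] 174 0.068 0.064
106.65742455709467 [0.0659998  0.0687353  0.07142726]
[0.6032 0.1883] 160 0.062 0.069
[0.6223 0.1252] 118 0.048 0.049
[0.6421 0.059 ] 197 0.068 0.064
[ 0.6624 -0.0092] 175 0.068 0.064
106.69498822234438 [0.0659795  0.06904175 0.07116043]
[0.6032 0.1883] 160 0.062 0.069
[0.6223 0.1252] 118 0.048 0.049
[0.6421 0.059 ] 199 0.068 0.064
[ 0.6624 -0.0092] 175 0.068 0.064
106.69742691014463 [0.06597661 0.0691077  0.07109975]
h [0.6041 0.1857]
n [0.623  0.1224]
w [0.642  0.0592]
s [ 0.6609 -0.004 ]
```

```bash
python3 - <<'E'
from h import *
d=np.load('top0.npy');P=cloud('top',d)
m=(d>0)&(P[...,2]>.029)&(P[...,2]<.042)
v,u=np.nonzero(m); s=(u>205)&(u<350)&(v>130)&(v<205); Q=P[v[s],u[s]][:,:2]
from scipy.optimize import minimize
def poly(n,ap,rot,):
    pass
def sd(q,i):
    x,y=abs(q[:,0]),abs(q[:,1])
    if i==0: # hex flats facing y: apothem .0295 mid-wall
        return abs(np.maximum(y, .5*y+.866*x)-.0295)
    if i==1: return abs(np.hypot(x,y)-.0235)
    if i==2: return abs(np.hypot(x,y)-.0305)
    return abs(np.maximum(x,y)-.030)
def f(p):
    a=p[2]; e=np.array([np.cos(a),np.sin(a)]); g=np.array([e[1],-e[0]])
    D=[]
    for i,k in enumerate((1.5,.5,-.5,-1.5)):
        L=Q-(p[:2]+k*.066*e); D.append(sd(np.stack([L@g,L@e],-1),i))
    D=np.minimum(np.min(D,0),.005); return (D**2).mean()*1e6
best=min((minimize(f,[.632+dx,.0925+dy,np.radians(106.7)],method='Nelder-Mead') for dx in(-.004,0,.004) for dy in (-.004,0,.004)),key=lambda r:r.fun)
p=best.x;print(best.fun,p[:2],np.degrees(p[2]));e=np.array([np.cos(p[2]),np.sin(p[2])])
for k,n in zip((1.5,.5,-.5,-1.5),"hnws"): print(n,(p[:2]+k*.066*e).round(4))
E
```

```text
4.385586752611717 [0.6314172  0.09357462] 106.44572996532582
h [0.6034 0.1885]
n [0.6221 0.1252]
w [0.6408 0.0619]
s [ 0.6594 -0.0014]
```

```bash
cat > go.py <<'E'
import sys,numpy as np
from scipy.spatial.transform import Rotation as R
from cell import observe
s=observe();t=np.array([float(a) for a in sys.argv[1:4]])
Rm=R.from_euler('xyz',s['orientation']).as_matrix()
print('shift cm',((t-s['ee_pos'])@Rm*100).round(2),'turn to 106.4:',round(np.degrees(s['orientation'][2])-106.4,1),'now',s['ee_pos'].round(4),'t',s['time'],'gap',s['finger_gap'])
E
python3 go.py .5187 .0485 .19
```

```text
shift cm [-48.   -42.15   3.24] turn to 106.4: 56.0 now [0.1885 0.5953 0.2218] t 0.15 gap 0.0871565060349042
```

```bash
python3 -m jog '[[-4,-3.5,0,5],[-8,-7,0,10],[-12,-10.5,0,15],[-16,-14,0,20],[-20,-17.5,0,25],[-24,-21,0,30],[-28,-24.5,1,35],[-32,-28,1,40],[-36,-31.5,2,45],[-40,-35,3,50],[-44,-38.6,3.2,56],[-48,-42.1,3.2,56]]' -0.29 30; python3 go.py .5187 .0485 .089
python3 - <<'E'
from cell import *
import cv2
p,d=snapshot("top"); cv2.imwrite("pics/top1.png",p)
p,d=snapshot("wrist"); cv2.imwrite("pics/w1.png",p)
E
```

```text
time: 1.65
ee_pos: [0.5196, 0.0478, 0.1901]
orientation: [-3.141, -0.001, 1.856]
wrist_force: [0.7, 0.7, -0.7]
finger_gap: 0.0563
shift cm [ 0.08 -0.05 10.11] turn to 106.4: -0.0 now [0.5196 0.0478 0.1901] t 1.65 gap 0.056267155489516336
```

View pics/w1.png

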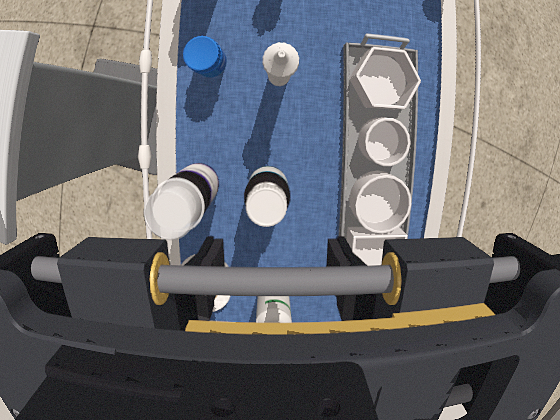

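```bash
cat >> h.py <<'E'
def wproj(P,s):
    c=calibration('wrist');T=c['T_tool_cam'];K=c['mtx']
    Rm=R.from_euler('xyz',s['orientation']).as_matrix()
    t=(np.asarray(P)-s['ee_pos'])@Rm; p=(t-T[:3,3])@T[:3,:3]
    x,y,z=p[0],-p[1],-p[2]; r=np.hypot(x,y);th=np.arctan2(r,z)
    return K[0,0]*th*x/r+K[0,2],K[1,1]*th*y/r+K[1,2]
def wray(u,v,s,z):
    c=calibration('wrist');T=c['T_tool_cam'];K=c['mtx']
    a=(u-K[0,2])/K[0,0];b=(v-K[1,2])/K[1,1];th=np.hypot(a,b)
    x,y,zz=np.sin(th)*a/th,np.sin(th)*b/th,np.cos(th)
    Rm=R.from_euler('xyz',s['orientation']).as_matrix()
    d=Rm@(T[:3,:3]@np.array([x,-y,-zz]));o=s['ee_pos']+Rm@T[:3,3]
    return o+d*(z-o[2])/d[2]
E
python3 - <<'E'
from h import *
from cell import observe
import cv2
s=observe()
L=dict(sd=(.5187,.0485,.117),h=(.6034,.1885,.033),n=(.6221,.1252,.033),w=(.6408,.0619,.033),td=(.4974,.158,.121))
im=cv2.imread('pics/w1.png')
for k,p in L.items():
    u,v=wproj(p,s);print(k,round(u),round(v)); cv2.circle(im,(round(u),round(v)),1,(0,0,255),-1)
cv2.imwrite('pics/w1a.png',cv2.resize(im[30:300,140:450],None,fx=2.2,fy=2.2))
E
```

```text
sd 270 209
h 390 80
n 389 144
w 385 206
td 284 58
```

View pics/w1a.png

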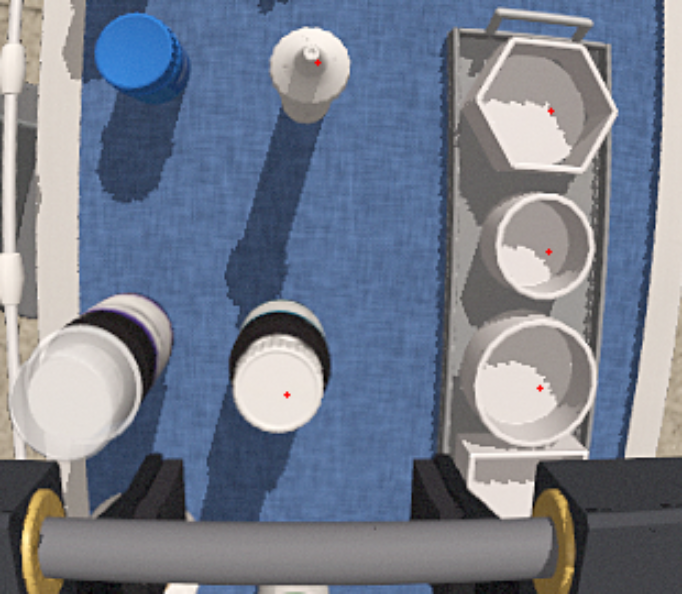

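```bash
python3 go.py .5187 .0485 .089; python3 - <<'E'
from h import *
from cell import observe
s=observe(); print(s['ee_pos'],s['orientation'])
for uv,z in (((266.8,205),.117),((282,54),.121),((389,77.5),.033),((388,141.8),.033),((383.5,202.5),.033)): print(wray(*uv,s,z).round(4))
E
```

```text
shift cm [ 0.5  -0.37 10.16] turn to 106.4: -0.3 now [0.5232 0.0449 0.1907] t 1.75 gap 0.056211107338467695
[0.52318626 0.04491444 0.19066415] [3.13781893e+00 3.13299613e-03 1.85205706e+00]
[0.5157 0.0506 0.117 ]
[0.4956 0.1602 0.121 ]
[0.6017 0.1902 0.033 ]
[0.6206 0.1266 0.033 ]
[0.6378 0.0648 0.033 ]
```

```bash
python3 - <<'E'
from h import *
from cell import observe,snapshot
import cv2
s=observe();p,d=snapshot("wrist"); print(s['ee_pos'],s['dq'].round(3))
cv2.imwrite('pics/w2.png',cv2.resize(p[30:240,140:450],None,fx=2.5,fy=2.5,interpolation=cv2.INTER_CUBIC))
import pickle;pickle.dump((s,p,d),open('w2.pkl','wb'))
E
```

```text
[0.52318626 0.04491444 0.19066415] [ 0.066 -0.024  0.071  0.048  0.035  0.04 ]
```

View pics/w2.png

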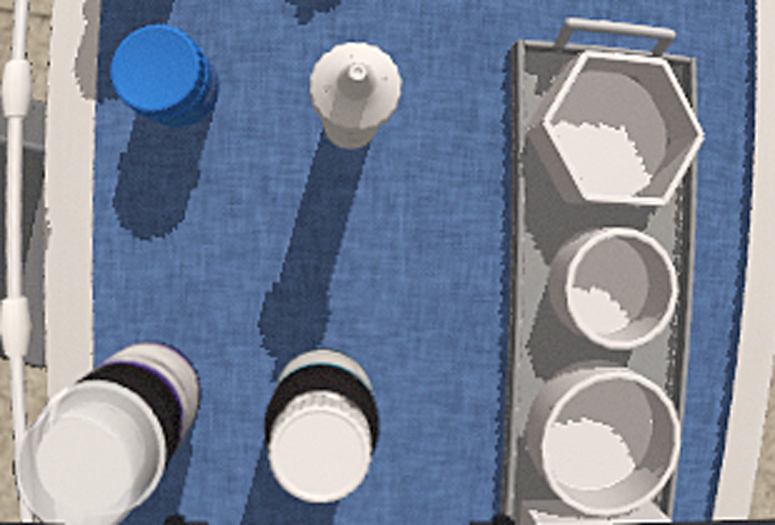

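```bash
python3 -m jog '[[0,0,2,0],[0,0,4,0],[0,0,4,0],[0,0,4,0]]'; python3 go.py .518 .049 .087
```

```text
time: 2.3
ee_pos: [0.519, 0.0502, 0.151]
orientation: [3.141, -0.0, 1.858]
wrist_force: [-0.3, -0.3, 1.4]
finger_gap: 0.0563
shift cm [-0.09 -0.13  6.4 ] turn to 106.4: 0.1 now [0.519  0.0502 0.151 ] t 2.3 gap 0.05625323600344918
```

```bash
python3 -m jog '[[0,-0.1,3,0],[0,-0.1,5.5,0],[0,-0.1,6.4,0],[0,-0.1,6.4,0],[0,-0.1,6.4,0]]'; python3 -m jog '[[0,0,0,0],[0,0,0,0],[0,0,0,0],[0,0,0,0],[0,0,0,0]]' 1 25; python3 go.py .6594 -.0014 .18
```

```text
time: 2.92
ee_pos: [0.5191, 0.0492, 0.0875]
orientation: [3.14, 0.001, 1.857]
wrist_force: [0.3, -0.0, -0.3]
finger_gap: 0.0563
time: 3.55
ee_pos: [0.518, 0.0492, 0.0866]
orientation: [-3.141, -0.0, 1.857]
wrist_force: [-1.2, 0.8, 2.6]
finger_gap: 0.033
shift cm [-8.85 12.13 -9.34] turn to 106.4: 0.0 now [0.518  0.0492 0.0866] t 3.55 gap 0.0330236842851322
```

```bash
python3 -m jog '[[0,0,-2,0],[0,0,-5,0],[-1,1.4,-7,0],[-3,4,-7.5,0],[-5,7,-7.5,0],[-7,9.6,-7.5,0],[-8.3,11.4,-7.5,0],[-8.8,12.1,-7.5,0],[-8.8,12.1,-7.5,0],[-8.8,12.1,-7.5,0],[-8.8,12.1,-7.5,0]]'; python3 go.py .6594 -.0014 .0946
python3 - <<'E'
from cell import *
import cv2
p,d=snapshot("top"); cv2.imwrite("pics/top2.png",cv2.resize(p[120:320,120:420],None,fx=2.66,fy=2.66,interpolation=cv2.INTER_CUBIC))
p,d=snapshot("scene"); cv2.imwrite("pics/sc2.png",cv2.resize(p[130:320,100:440],None,fx=2.35,fy=2.35,interpolation=cv2.INTER_CUBIC))
E
```

```text
time: 4.92
ee_pos: [0.6583, -0.0005, 0.1616]
orientation: [-3.141, -0.0, 1.858]
wrist_force: [-1.1, 0.3, -1.6]
finger_gap: 0.0326
shift cm [-0.12  0.09  6.7 ] turn to 106.4: 0.0 now [ 6.583e-01 -5.000e-04  1.616e-01] t 4.925 gap 0.032550791610788145
```

View pics/sc2.png

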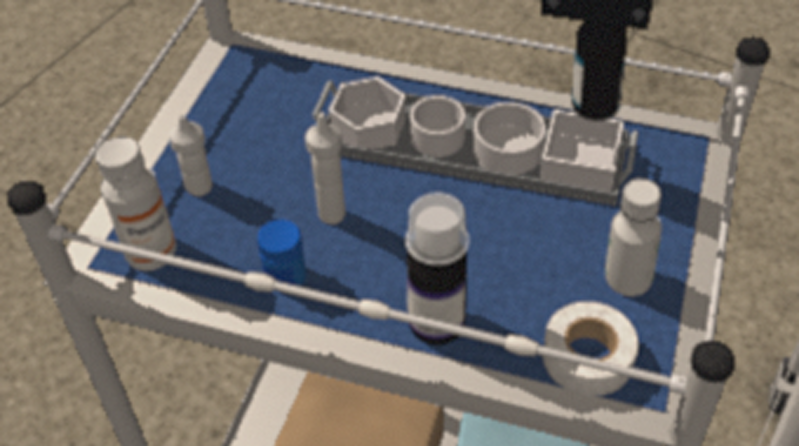

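Bottle hangs upright above the square holder. Lower it.

```bash
python3 -m jog '[[-0.1,0.1,2,0],[-0.1,0.1,4.5,0],[-0.1,0.1,6,0],[-0.1,0.1,6.4,0],[-0.1,0.1,6.6,0],[-0.1,0.1,6.7,0],[-0.1,0.1,6.7,0],[-0.1,0.1,6.7,0]]'
```

```text
time: 6.02
ee_pos: [0.6607, -0.0017, 0.0951]
orientation: [3.141, 0.0, 1.857]
wrist_force: [0.0, -0.2, -1.4]
finger_gap: 0.0329
```

```bash
python3 -m jog '[[0,0,0.1,0],[0,0,0.1,0]]';python3 -m jog '[[0,0,0.1,0],[0,0,0.1,0]]'
```

```text
time: 6.28
ee_pos: [0.6603, -0.0016, 0.0935]
orientation: [-3.142, -0.0, 1.857]
wrist_force: [-0.5, 0.0, -1.8]
finger_gap: 0.0329
time: 6.52
ee_pos: [0.6605, -0.0017, 0.0927]
orientation: [3.141, 0.0, 1.857]
wrist_force: [-1.1, 0.5, -0.7]
finger_gap: 0.0327
```

```bash
python3 -m jog '[[0,0,0.1,0],[0,0,0.1,0]]'
```

```text
time: 6.78
ee_pos: [0.6607, -0.0018, 0.0926]
orientation: [3.141, 0.001, 1.858]
wrist_force: [-1.6, 0.4, 4.0]
finger_gap: 0.0328
```

```bash
python3 -m jog '[[0,0,0,0],[0,0,0,0],[0,0,0,0],[0,0,-2,0],[0,0,-6,0],[0,0,-10,0],[0,0,-10,0]]' -0.29 25; python3 go.py .387 .270 .19
python3 - <<'E'
from cell import *
import cv2
p,d=snapshot("scene"); cv2.imwrite("pics/sc3.png",cv2.resize(p[130:320,100:440],None,fx=2.35,fy=2.35,interpolation=cv2.INTER_CUBIC))
E
```

```text
time: 7.65
ee_pos: [0.6636, -0.0021, 0.1972]
orientation: [3.132, 0.005, 1.858]
wrist_force: [-0.2, -0.2, 0.1]
finger_gap: 0.056
shift cm [ 33.92 -18.84   0.38] turn to 106.4: 0.0 now [ 0.6636 -0.0021  0.1972] t 7.65 gap 0.05597666179317013
```

View pics/sc3.png

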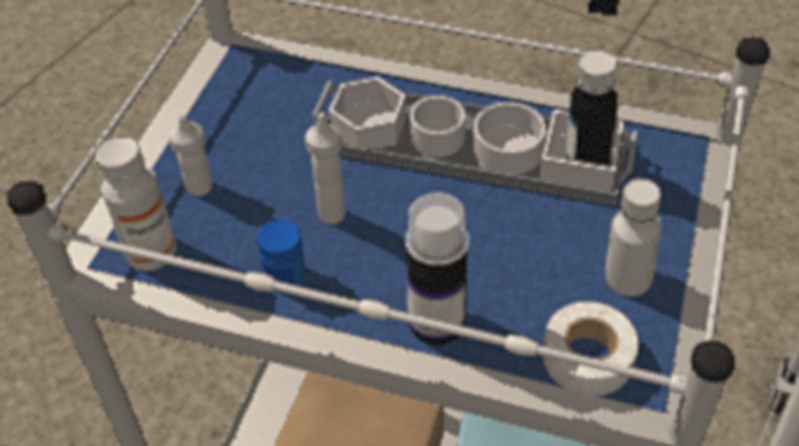

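```bash
python3 -m jog '[[4,-2.2,0,0],[9,-5,0,0],[14,-7.7,0,0],[19,-10.5,0,0],[24,-13.2,0,0],[29,-16,0,0],[32,-17.6,0,0],[33.4,-18.4,0,0],[33.8,-18.6,0,0],[33.8,-18.6,0,0],[33.8,-18.6,0,0],[33.8,-18.6,0,0]]'
python3 - <<'E'
from h import *
from cell import observe,snapshot
import cv2
s=observe();p,d=snapshot("wrist"); print(s['ee_pos'],s['dq'].round(3),wproj((.387,.27,.119),s))
cv2.imwrite('pics/w3.png',p)
E
python3 go.py .387 .270 .091
```

```text
time: 9.2
ee_pos: [0.3872, 0.2694, 0.1915]
orientation: [3.141, 0.0, 1.856]
wrist_force: [-0.7, 0.1, 0.4]
finger_gap: 0.056
[0.38717037 0.26941909 0.19149286] [ 0.004 -0.002  0.004  0.003  0.003 -0.002] (np.float64(274.63243702384864), np.float64(214.49269304133864))
shift cm [5.000e-02 1.000e-02 1.005e+01] turn to 106.4: -0.0 now [0.387  0.2695 0.1915] t 9.25 gap 0.056313398122979134
```

View pics/w3.png

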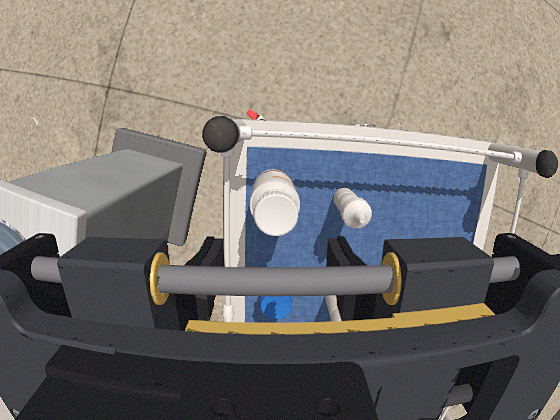

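```bash
python3 -m jog '[[0,0,3,0],[0,0,7,0],[0,0,9.4,0],[0,0,10,0],[0,0,10,0],[0,0,10,0]]'; python3 -m jog '[[0,0,0,0],[0,0,0,0],[0,0,0,0],[0,0,0,0],[0,0,0,0]]' 1 25; python3 go.py .6408 .0619 .25
```

```text
time: 10.0
ee_pos: [0.3873, 0.2702, 0.0925]
orientation: [3.139, -0.0, 1.857]
wrist_force: [-0.1, 0.8, -0.3]
finger_gap: 0.056
time: 10.62
ee_pos: [0.3867, 0.2701, 0.0918]
orientation: [3.141, -0.0, 1.857]
wrist_force: [0.5, 0.2, 2.6]
finger_gap: 0.0353
shift cm [-27.15  18.5  -15.81] turn to 106.4: 0.0 now [0.3867 0.2701 0.0918] t 10.625 gap 0.03531755963696046
```

```bash
python3 -m jog '[[0,0,-2,0],[0,0,-6,0],[0,0,-11,0],[-1,0.7,-14.5,0],[-4,2.7,-15,0],[-9,6.1,-15,0],[-14,9.5,-15,0],[-19,13,-15,0],[-23,15.7,-15,0],[-26,17.7,-15,0],[-27.1,18.5,-15,0],[-27.1,18.5,-15,0]]'; python3 -m jog '[[0,0,2,0],[0,0,5,0],[0,0,7.5,0],[0,0,8,0],[0,0,8,0],[0,0,8,0]]'; python3 go.py .6408 .0619 .0990
python3 - <<'E'
from cell import *
import cv2
p,d=snapshot("scene"); cv2.imwrite("pics/sc4.png",cv2.resize(p[130:320,100:440],None,fx=2.35,fy=2.35,interpolation=cv2.INTER_CUBIC))
E
```

```text
time: 12.12
ee_pos: [0.6398, 0.0623, 0.2407]
orientation: [-3.14, -0.001, 1.857]
wrist_force: [-1.0, 0.6, -1.5]
finger_gap: 0.0356
time: 12.88
ee_pos: [0.6411, 0.0627, 0.163]
orientation: [3.139, 0.001, 1.858]
wrist_force: [0.4, 0.4, -1.6]
finger_gap: 0.0356
shift cm [-0.07 -0.07  6.4 ] turn to 106.4: 0.1 now [0.6411 0.0627 0.163 ] t 12.875 gap 0.03560703179243452
```

View pics/sc4.png

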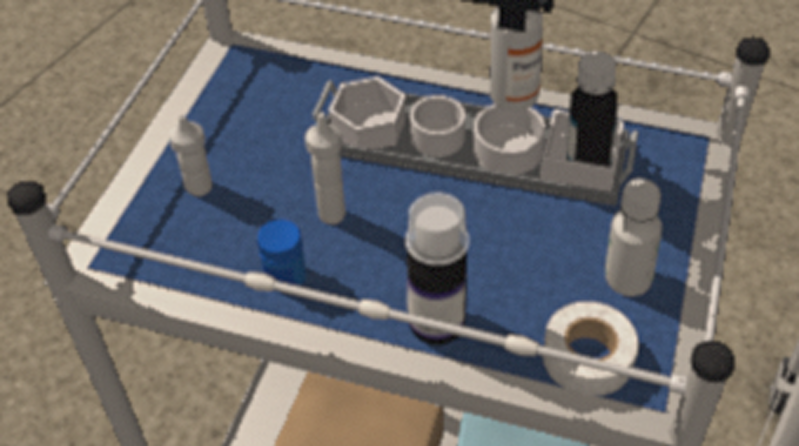

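Bottle 2 is upright over the wide holder; lower to about 0.099 and then to contact (~0.0978).

```bash
python3 -m jog '[[-0.1,-0.1,2,0],[-0.1,-0.1,4.5,0],[-0.1,-0.1,6,0],[-0.1,-0.1,6.3,0],[-0.1,-0.1,6.4,0],[-0.1,-0.1,6.4,0],[-0.1,-0.1,6.4,0]]';python3 -m jog '[[0,0,0.1,0],[0,0,0.1,0]]'
```

```text
time: 13.8
ee_pos: [0.6403, 0.0611, 0.0983]
orientation: [3.14, 0.0, 1.857]
wrist_force: [-0.1, -0.3, -1.8]
finger_gap: 0.0352
time: 14.05
ee_pos: [0.6405, 0.0609, 0.0978]
orientation: [3.14, 0.001, 1.858]
wrist_force: [-1.0, -0.4, 4.2]
finger_gap: 0.0353
```

```bash
python3 -m jog '[[0,0,0,0],[0,0,0,0],[0,0,0,0],[0,0,-2,0],[0,0,-6,0],[0,0,-9.5,0],[-3,-3,-10,0],[-7,-7,-10,0],[-10.5,-10.4,-10,0],[-11.6,-11.5,-10,0],[-11.6,-11.5,-10,0],[-11.6,-11.5,-10,0]]' -0.29 25
python3 - <<'E'
from h import *
from cell import observe,snapshot
import cv2
s=observe();p,d=snapshot("wrist"); print(s['ee_pos'],s['dq'].round(3),wproj((.563,-.083,.104),s))
cv2.imwrite('pics/w5.png',p)
E
python3 go.py .563 -.083 .075
```

```text
time: 15.55
ee_pos: [0.563, -0.0817, 0.1965]
orientation: [3.141, -0.0, 1.858]
wrist_force: [-0.1, -0.2, 0.4]
finger_gap: 0.056
[ 0.56297966 -0.08167211  0.19648587] [ 0.012  0.001 -0.001 -0.004 -0.002 -0.002] (np.float64(274.17993366876266), np.float64(209.7254671211263))
shift cm [-0.15 -0.05 12.15] turn to 106.4: 0.1 now [ 0.563  -0.0815  0.1965] t 15.6 gap 0.05629850208177028
```

View pics/w5.png

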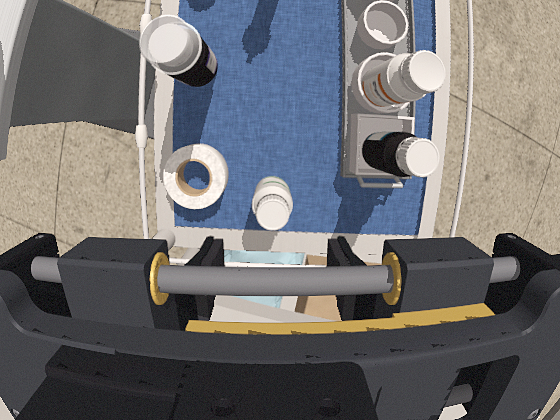

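```bash
python3 -m jog '[[-0.1,0,4,0],[-0.1,0,9,0],[-0.1,0,11.6,0],[-0.1,0,12.1,0],[-0.1,0,12.1,0],[-0.1,0,12.1,0]]'; python3 -m jog '[[0,0,0,0],[0,0,0,0],[0,0,0,0],[0,0,0,0],[0,0,0,0]]' 1 25; python3 go.py .6034 .1885 .225
```

```text
time: 16.35
ee_pos: [0.5638, -0.0837, 0.0769]
orientation: [3.139, 0.002, 1.858]
wrist_force: [0.3, 0.4, -1.0]
finger_gap: 0.0563
time: 16.98
ee_pos: [0.5624, -0.0837, 0.0757]
orientation: [-3.141, 0.0, 1.858]
wrist_force: [-1.3, -0.6, 3.0]
finger_gap: 0.0292
shift cm [ 24.95  11.62 -14.93] turn to 106.4: 0.0 now [ 0.5624 -0.0837  0.0757] t 16.975 gap 0.029184201424694356
```

```bash
python3 -m jog '[[0,0,-2,0],[0,0,-6,0],[0,0,-11,0],[1,0.5,-14.5,0],[4,1.9,-15,0],[9,4.2,-15,0],[14,6.5,-15,0],[19,8.8,-15,0],[23,10.7,-15,0],[24.6,11.4,-15,0],[25,11.6,-15,0],[25,11.6,-15,0]]'; python3 -m jog '[[0,0,2,0],[0,0,5,0],[0,0,7.5,0],[0,0,8,0],[0,0,8,0],[0,0,8,0]]'; python3 go.py .6034 .1885 .0829
python3 - <<'E'
from cell import *
import cv2
p,d=snapshot("scene"); cv2.imwrite("pics/sc6.png",cv2.resize(p[130:320,100:440],None,fx=2.35,fy=2.35,interpolation=cv2.INTER_CUBIC))
E
```

```text
time: 18.48
ee_pos: [0.603, 0.1879, 0.2252]
orientation: [-3.141, 0.0, 1.857]
wrist_force: [-0.1, -0.3, -0.2]
finger_gap: 0.0288
time: 19.23
ee_pos: [0.6042, 0.1886, 0.1469]
orientation: [3.139, 0.001, 1.857]
wrist_force: [-0.1, -0.3, -1.4]
finger_gap: 0.029
shift cm [ 0.02 -0.1   6.4 ] turn to 106.4: -0.0 now [0.6042 0.1886 0.1469] t 19.225 gap 0.028973291460050652
```

View pics/sc6.png

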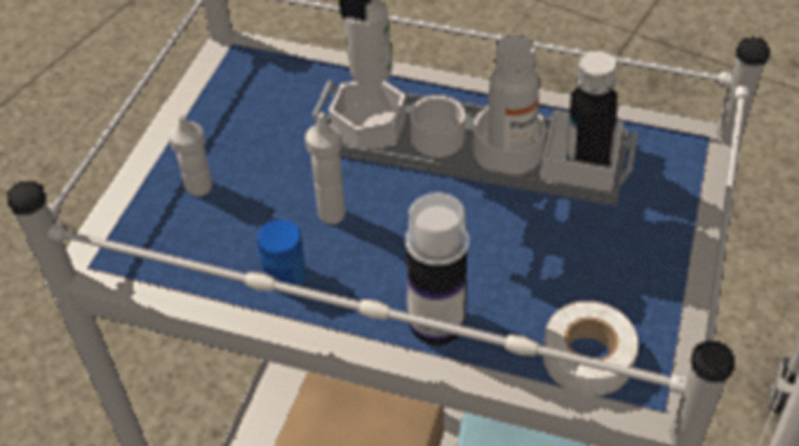

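```bash
python3 -m jog '[[0,-0.1,2,0],[0,-0.1,4.5,0],[0,-0.1,6,0],[0,-0.1,6.3,0],[0,-0.1,6.4,0],[0,-0.1,6.4,0],[0,-0.1,6.4,0]]';python3 -m jog '[[0,0,0.1,0],[0,0,0.1,0]]'
```

```text
time: 20.15
ee_pos: [0.6027, 0.1887, 0.0823]
orientation: [3.14, 0.0, 1.857]
wrist_force: [-0.4, -0.6, -1.9]
finger_gap: 0.0284
time: 20.4
ee_pos: [0.6028, 0.1888, 0.0817]
orientation: [3.14, 0.0, 1.857]
wrist_force: [-0.9, -0.6, 4.5]
finger_gap: 0.0293
```

```bash
python3 -m jog '[[0,0,0,0],[0,0,0,0],[0,0,0,0],[0,0,-2,0],[0,0,-6,0],[0,0,-10,0],[0,-2,-12,0],[0,-6,-12,0],[0,-10,-12,0],[0,-11,-12,0],[0,-11,-12,0],[0,-11,-12,0]]' -0.29 20
python3 - <<'E'
from h import *
from cell import observe,snapshot
import cv2
s=observe();p,d=snapshot("wrist"); print(s['ee_pos'],s['dq'].round(3),wproj((.4974,.158,.12),s))
cv2.imwrite('pics/w7.png',p)
E
python3 go.py .4974 .158 .054
```

```text
time: 21.9
ee_pos: [0.4986, 0.1578, 0.2007]
orientation: [3.139, 0.0, 1.857]
wrist_force: [0.9, 0.1, -0.4]
finger_gap: 0.0561
[0.49863371 0.15777987 0.20071766] [-0.     0.005 -0.    -0.     0.004 -0.001] (np.float64(272.99056823390214), np.float64(211.4977056650799))
shift cm [ 0.06 -0.13 14.66] turn to 106.4: 0.0 now [0.4985 0.1578 0.2006] t 21.95 gap 0.055978126780422285
```

View pics/w7.png

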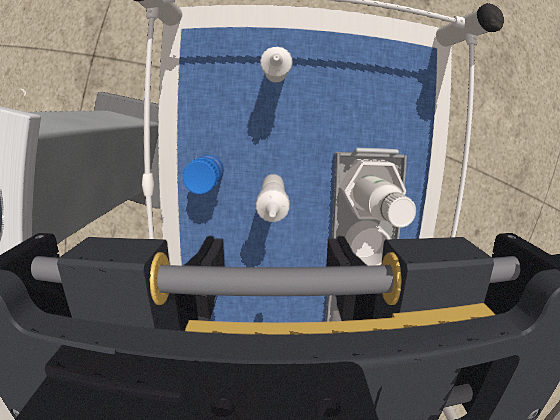

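```bash
python3 -m jog '[[0,-0.1,4,0],[0,-0.1,8,0],[0,-0.1,11,0],[0,-0.1,13,0],[0,-0.1,14,0],[0,-0.1,14.5,0],[0,-0.1,14.5,0],[0,-0.1,14.5,0]]'; python3 go.py .4974 .158 .0545
```

```text
time: 22.95
ee_pos: [0.4964, 0.1574, 0.0562]
orientation: [3.14, 0.0, 1.857]
wrist_force: [-0.5, -0.4, 0.0]
finger_gap: 0.056
shift cm [0.03 0.12 0.18] turn to 106.4: 0.0 now [0.4964 0.1574 0.0562] t 22.95 gap 0.05598278265331278
```

```bash
python3 -m jog '[[0,0,0,0],[0,0,0,0],[0,0,0,0],[0,0,0,0],[0,0,0,0],[0,0,0,0]]' 1 15; python3 go.py .6221 .1252 .14;  python3 - <<'E'
from cell import *
import cv2
p,d=snapshot("scene"); cv2.imwrite("pics/sc8.png",cv2.resize(p[130:320,100:440],None,fx=2.35,fy=2.35,interpolation=cv2.INTER_CUBIC))
E
```

```text
time: 23.7
ee_pos: [0.4958, 0.1573, 0.0556]
orientation: [3.141, 0.0, 1.857]
wrist_force: [-0.2, 0.0, 0.8]
finger_gap: 0.0278
shift cm [-6.65 11.21 -8.44] turn to 106.4: 0.0 now [0.4958 0.1573 0.0556] t 23.7 gap 0.02784597805504812
```

View pics/sc8.png

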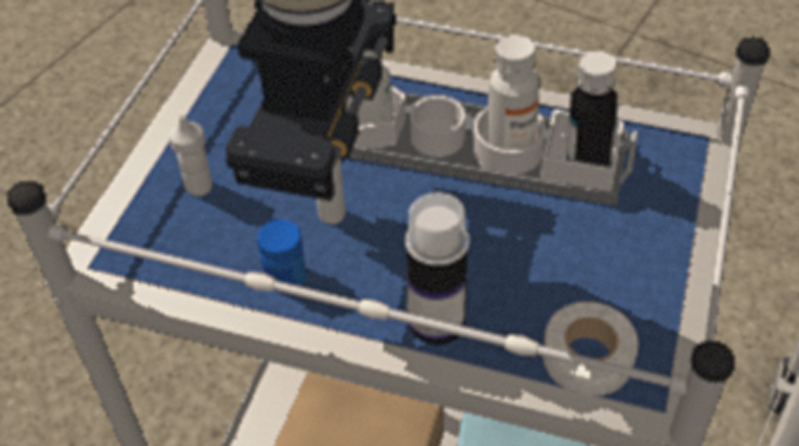

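```bash
python3 -m jog '[[0,0,-2,0],[0,0,-5,0],[0,0,-8,0],[-1,1.7,-8.5,0],[-3,5,-8.5,0],[-5,8.4,-8.5,0],[-6.3,10.6,-8.5,0],[-6.6,11.2,-8.5,0],[-6.6,11.2,-8.5,0],[-6.6,11.2,-8.5,0],[-6.6,11.2,-8.5,0]]'; python3 go.py .6221 .1252 .0625;  python3 - <<'E'
from cell import *
import cv2
p,d=snapshot("scene"); cv2.imwrite("pics/sc9.png",cv2.resize(p[130:320,100:440],None,fx=2.35,fy=2.35,interpolation=cv2.INTER_CUBIC))
p,d=snapshot("top"); cv2.imwrite("pics/top9.png",cv2.resize(p[120:320,120:420],None,fx=2.66,fy=2.66,interpolation=cv2.INTER_CUBIC))
E
```

```text
time: 25.12
ee_pos: [0.6207, 0.126, 0.1406]
orientation: [-3.141, -0.0, 1.858]
wrist_force: [0.4, 0.6, -1.2]
finger_gap: 0.0275
shift cm [-0.12  0.11  7.81] turn to 106.4: 0.1 now [0.6207 0.126  0.1406] t 25.125 gap 0.027465214163963653
```

View pics/sc9.png

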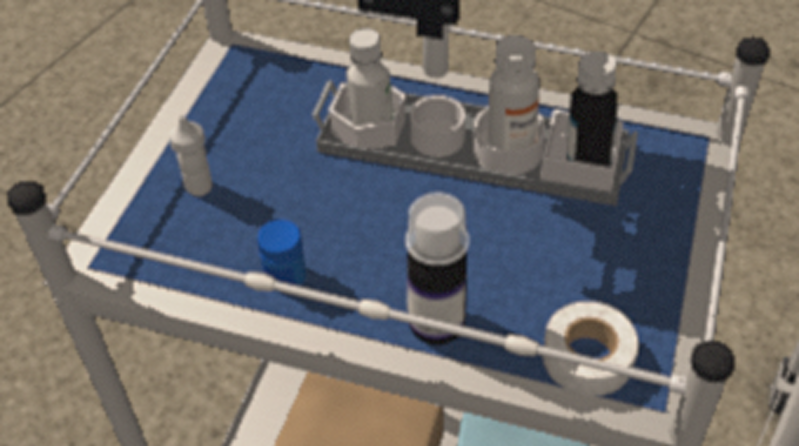

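```bash
python3 -m jog '[[-0.1,0.1,2,0],[-0.1,0.1,4.5,0],[-0.1,0.1,6.5,0],[-0.1,0.1,7.5,0],[-0.1,0.1,7.8,0],[-0.1,0.1,7.8,0],[-0.1,0.1,7.8,0]]';python3 -m jog '[[0,0,0.1,0],[0,0,0.1,0]]'
```

```text
time: 26.1
ee_pos: [0.6237, 0.125, 0.0634]
orientation: [3.14, 0.0, 1.857]
wrist_force: [0.3, -0.1, -0.9]
finger_gap: 0.0277
time: 26.35
ee_pos: [0.6232, 0.125, 0.0618]
orientation: [3.141, 0.0, 1.857]
wrist_force: [-0.6, -0.4, -0.6]
finger_gap: 0.0277
```

```bash
python3 -m jog '[[0,0,0.1,0],[0,0,0.1,0]]'
```

```text
time: 26.6
ee_pos: [0.6236, 0.125, 0.0616]
orientation: [3.14, 0.0, 1.858]
wrist_force: [-1.0, 0.3, 4.8]
finger_gap: 0.0274
```

```bash
python3 -m jog '[[0,0,0,0],[0,0,0,0],[0,0,0,0],[0,0,-1,0],[0,0,-4,0],[0,0,-8,0],[0,0,-12,0],[0,0,-16,0],[0,0,-20,0],[0,0,-20,0]]' -0.29 20;  python3 -m jog '[[3,-4,0,0],[6,-9,0,0],[9,-14,0,0],[12,-18,0,0],[14,-21,0,0],[14,-22,0,0],[14,-22,0,0]]';python3 - <<'E'
from h import *
from cell import *
import cv2
p,d=snapshot("scene"); cv2.imwrite("pics/sc10.png",cv2.resize(p[130:320,100:440],None,fx=2.35,fy=2.35,interpolation=cv2.INTER_CUBIC))
s=observe();p,d=snapshot("top"); cv2.imwrite("pics/top10.png",cv2.resize(p[120:320,120:420],None,fx=2.66,fy=2.66,interpolation=cv2.INTER_CUBIC))
p,d=snapshot("wrist"); cv2.imwrite("pics/w10.png",p);print(s['ee_pos'],s['time'])
E
```

```text
time: 27.85
ee_pos: [0.6254, 0.1251, 0.2655]
orientation: [3.132, 0.002, 1.858]
wrist_force: [-0.1, -0.7, -0.3]
finger_gap: 0.0561
time: 28.72
ee_pos: [0.3725, 0.1968, 0.2605]
orientation: [3.141, 0.0, 1.858]
wrist_force: [0.1, -0.5, 0.3]
finger_gap: 0.0564
[0.37363385 0.19681102 0.26062205] 28.775
```

View pics/sc10.png

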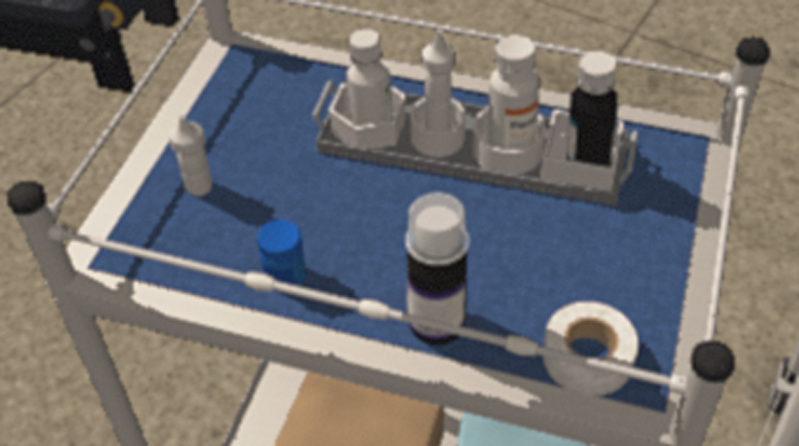

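View pics/top10.png

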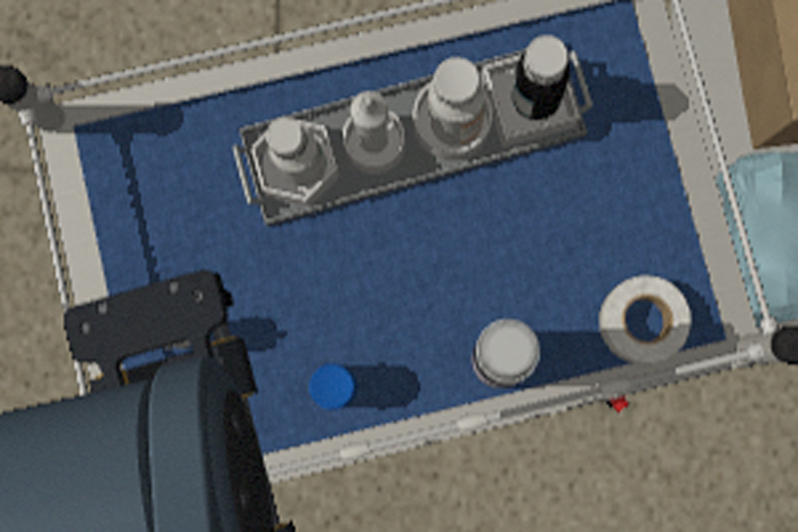

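```bash
python3 -c "
from cell import *
print(observe()['dq'].round(3)); print(job_done())"
```

```text
[0.001 0.003 0.002 0.002 0.004 0.002]
the job is handed in; nothing more can be done
None
```

I loaded the caddy in the order asked and handed the job in at about 28.9 s of the 109 s. The small dark bottle went in the square holder first. The large white bottle went in the wide round one, the small white bottle in the six-sided one, and the tall dropper last in the narrow round one. I gripped the three screw-cap bottles by the cap and the dropper by its body. I lowered each one until I felt light contact, about 4 to 5 N and 6 mm above the pick height, which matches the holder floor.

The last scene and top pictures show all four standing upright in their holders. The large dark bottle looks unmoved in both. The short dropper still stands in its place in the scene picture, but the gripper hides it in the last top picture. The arm was clear of everything and at rest.

No check failed. One early wrist measurement disagreed with the top camera by about 3 mm because the arm was still settling. A second wrist picture agreed within about 1 to 3 pixels.

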